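# Call out the two dyes of the next batch

## Robot

A 7-joint arm with a two-finger parallel gripper is mounted at the origin on a cart in front of the work surface, level with it; the furniture and walls round the work are solid. World frame = base frame: x ahead of the robot, y to its left, z up, the work surface at z = 0. Lengths are in m, angles in rad, forces in N, time in s.
With the tool pointing down it reaches from about 0.4 to 0.85 m from the base axis. Payload 6.9 kg.
Tool frame: the origin (TCP) lies at the very end of the fingers, on their centre line; the grasp point (between the pads) lies 19 mm behind it; x points along the fingers, y is the direction in which the jaws open and shut, and the axes are right-handed (so a half turn about x gives the same grasp; the last joint's range is limited). The gripper opens to 85 mm and grips with 20 to 120 N. Pads are 22 mm wide; open, the fingers measure 114 mm over their backs; the gripper's body (76 mm by 85 mm) begins 54 mm behind the grasp point. The pads swing forward as they close: fully open they stand 13 mm farther back than shut.
Start: joints at [1.429, 0.507, -0.238, 1.5, 0.126, 1.149, -0.155], TCP at [0.153, -0.606, 0.231] pointing down, gripper open.
Joint ranges: [-3.08, 3.08], [-0.24, 2.05], [-1.43, 1.35], [0, 2.5], [-1.52, 4.66], [0.17, 1.96], [-2.89, 2.89]. Speed limits (rad/s): [2.39, 2.39, 3.14, 3.14, 3.14, 3.14, 3.14].

## Interface

Orientations are given as a rotation vector (axis times angle).
In Python, from rig import arm, cams, order gives the robot as it stands.
- The arm moves only by the shell command python3 -m inch 'ROWS' [FORCE]. ROWS is JSON, a list that holds one entry, the list of rows, each a list of 7 numbers: the shift along the world's x, y, z in cm, then the turn, a rotation vector about the world's x, y, z in rad, then the opening, from 0 (shut) to 1 (fully open). A call has 1 to 10 rows; each row shifts and turns the commanded pose from where the row before left it; what a row does not reach is not made up. A row lasts 1/8 s, in which the tool goes at most 62.5 mm and 10.7 degrees, less where a joint would pass 70% of its speed; a pose out of reach is approached as far as the arm can. A call with a gripper value outside its range is refused whole. The fingers move at their own pace and stop on an object; FORCE is the grip in N (left out, the last holds). Time passes only in rows, so rows that do not move let the fingers close. It gives the time, the measured TCP pose, the force and the opening at its end, in the units of the state.
- arm.read_state(): the state, without advancing time (a new reading comes with each control period).
- cams.read_camera(name): name is "scene" or "side" or "wrist"; returns the picture (420x560x3 uint8, red, green, blue); there is no depth.
- cams.camera_model(name): a dict with "intrinsics" (3x3 intrinsics, pixels), "k1" (the pictures are not rectified: a ray, as slopes to the right and down, at radius r is drawn at 1 + k1 r^2 times it, then the intrinsics apply), "R" (3x3) and "t" (3): a world point X has camera coordinates R X + t; the wrist camera has in their place "mount" (4x4, takes a point from camera to tool coordinates, whose origin is the TCP and whose axes are the tool frame's). Camera axes: x right, y down, z forward; pixel columns grow to the right and rows downward; lengths in m; the calibration is good to about 2 mm. A picture is of the moment at which its call begins: read the wrist's pose just before it. camera_model takes no time and is no camera call.
- order.finish_job(): hands the job in, once; it reports no verdict.
The state is a dict: "time": time; "q": joint angles; "qvel": joint speeds; "effort": joint torques, N m; "eef_pos": TCP position; "ee_rot": TCP orientation; "ft_force": force on the tool from outside, world axes, zero at the start; "wrist_torque": the same for the moment, N m; "finger_gap": finger opening in m.
Only numpy, scipy, OpenCV 4.12 (cv2) and the standard library are available. Lean on these libraries where they do the work, as an engineer would, in place of code of your own. Each camera call takes 0.05 s, during which the arm holds its last target. There are 200 camera calls.

## Task

Show the weigher which two dyes go into the next batch: point at the orange tub from just above the middle of its top for two seconds, then likewise at the blue jar, and then press the red confirm button on the grey box gently, well down, and move clear of it. Nothing is gripped or lifted: touch none of the four containers (orange tub, blue jar, green-lidded tin, pale enamel mug), and pass well above the tin and the mug so that the hand does not point at them.

Things in the scene. Friction and masses are not known exactly. Their poses are not given: they have to be found in the camera images.
- tub: loose orange plastic tub, round, 114 mm across at the rim, 160 mm high; to be pointed at first. Origin at the centre of its underside, z up.
- tub_top (a point): centre of the orange tub's rim circle, 160 mm above its underside. Pointing means: the middle of the closed fingertips stands over this point (30 mm off sideways at most), hand pointing down, 5 to 40 mm of air below the fingertips, no contact.
- jar: loose blue jar with a blue lid, round, 128 mm across, 115 mm high; to be pointed at second. Origin at the centre of its underside, z up.
- jar_top (a point): centre of the blue jar's lid top, 115 mm above its underside; pointed at in the same way as the tub.
- tin: loose flat metal tin with a dark green lid, 85 mm across, 30 mm high; a bystander, not to be touched, moved or pointed at. Origin at the centre of its underside.
- tin_top (a point): centre of the green lid's top, 30 mm above its underside; pass at least 120 mm above it if the hand must cross it.
- mug: loose pale enamel mug with a blue rim, 74 mm across, 99 mm with its handle, 73 mm high; a bystander, not to be touched, moved or pointed at. Origin at the middle of the underside of the whole with its handle: the handle points along -y, and the axis of the round part lies 12 mm to +y of the origin.
- mug_top (a point): point at rim height above the mug's origin, 73 mm above its underside; pass at least 120 mm above it if the hand must cross it.
- station: fixed grey enclosure, 84 x 84 mm, 92 mm high, with the red push button in the middle of its top. Origin at the centre of its underside, z up; never tilted.
- confirm_top (a point): centre of the top of the red button cap (36 mm across), over the middle of the grey box, 120 mm above the table when released, 16 mm above the black collar (52 mm across) round it; moves down with the button.
- confirm (a joint): the red button's travel: 0 released, 0.012 m fully down on a hard stop; a spring brings it back: it starts to give at about 2 N, and 6 N hold it fully down. Drive it 8 to 10 mm down. It counts as pressed from 0.006 m.
Not all that is in view belongs to the job. What is shaped like the tub but pink is not meant.

How it is judged:
By the outcome, as a careful person would: the job done as asked, in the order asked, and still so for the second after the job is handed in, with the robot touching nothing.
It also fails if it takes over 58 s, if anything falls off the work surface, if the arm or the gripper's body presses on something with over 40 N, if the wrist force passes 120 N, or if a joint passes its speed limit or range.

## Working session

There is one attempt and no reset: what is moved stays moved. The work goes in short steps, Python scripts to look and compute and a shell command to move; the robot and the scene stay as the last step left them, time stands still between calls to the robot, and variables do not carry over. Pictures are saved under pics/ and viewed, about 8 in all and at most 12, crops included, and the job is handed in when it is done.

```bash
mkdir -p pics; ls; python3 - <<'E'
from rig import arm,cams
import cv2,numpy as np
print(arm.read_state())
for n in("scene","side"):
    cv2.imwrite(f"pics/{n}0.png",cams.read_camera(n)[:,:,::-1])
    m=cams.camera_model(n);print(n,m, -np.array(m["R"]).T@m["t"])
E
```

```text
pics
{'time': 0.0, 'q': array([ 1.42848135,  0.50836747, -0.23751024,  1.50111488,  0.12570128,
        1.14889874, -0.15478883]), 'qvel': array([-0.00091794, -0.00112148, -0.00101468, -0.00098254, -0.00082728,
        0.00039951, -0.00158203]), 'effort': array([ 3.37839811e-04, -6.20590997e+01, -2.18605623e+00, -2.49652344e+01,
        1.29333325e-02,  1.19602232e-02,  3.48745800e-05]), 'eef_pos': array([ 0.15309916, -0.60544909,  0.23041695]), 'ee_rot': array([ 2.09009881,  0.26223731, -2.09064404]), 'ft_force': array([ 0.11113758, -0.78342907,  0.12623063]), 'wrist_torque': array([-0.01866522,  0.0166215 , -0.02376504]), 'finger_gap': 0.08550251004636629}
scene {'intrinsics': array([[521.41347907,   0.        , 274.51807624],
       [  0.        , 521.41347907, 202.60829278],
       [  0.        ,   0.        ,   1.        ]]), 'k1': -0.006120008585806929, 'R': array([[-0.65077239, -0.75905944,  0.01800164],
       [-0.475789  ,  0.38920715, -0.78876018],
       [ 0.5917095 , -0.52186833, -0.6144374 ]]), 't': array([0.35523188, 0.366021  , 1.27016103])} [-0.34624248  0.79004093  1.06274247]
side {'intrinsics': array([[470.10193184,   0.        , 279.44849095],
       [  0.        , 470.10193184, 209.62663924],
       [  0.        ,   0.        ,   1.        ]]), 'k1': 0.04164215830877286, 'R': array([[-0.8431156 , -0.53772694,  0.00241232],
       [-0.26886093,  0.41766023, -0.86791344],
       [ 0.4656929 , -0.73239994, -0.49670962]]), 't': array([0.43422268, 0.26607758, 1.09381756])} [-0.0717453   0.92347513  0.77319452]
```

View pics/scene0.png

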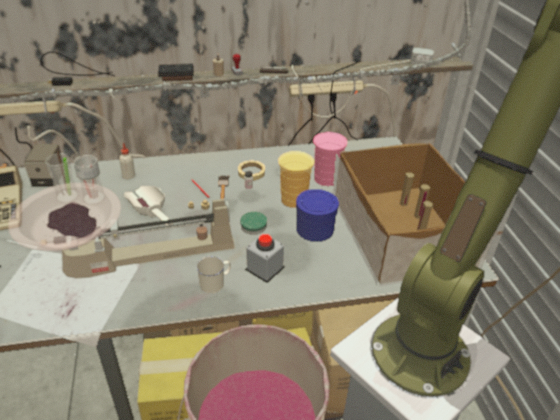

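View pics/side0.png

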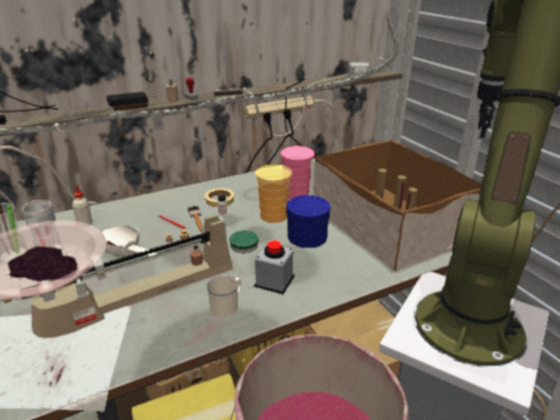

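Candidates for the "tub": orange at scene (296,165) and pink at (330,145); the task means the orange one. The blue jar is at (317,205), the button at (265,240), the tin at (253,220) and the mug at (210,275). I'll check these in one enlarged crop.

```bash
python3 - <<'E'
import cv2,numpy as np
a=cv2.imread("pics/scene0.png")[120:300,190:350];b=cv2.imread("pics/side0.png")[140:320,190:350]
c=cv2.resize(np.hstack([a,b]),None,fx=2.5,fy=2.5,interpolation=cv2.INTER_CUBIC)
cv2.imwrite("pics/crop1.png",c)
E
```

```text
(no output)
```

View pics/crop1.png

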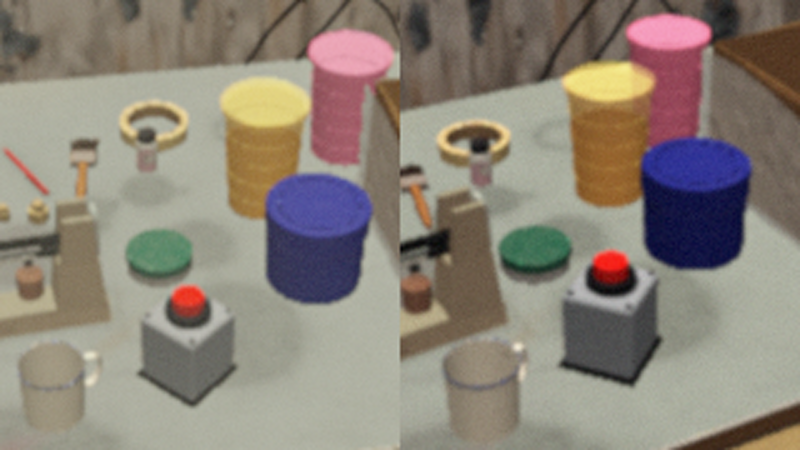

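Confirmed: the orange tub (yellow-orange rim, centre at scene (296,162)) stands in front of the pink one, with the blue jar at (317,202). The red cap is at (265,238), the tin at (254,220) and the mug rim at (211,267). Next I triangulate.

```bash
cat > h.py <<'E'
import cv2,numpy as np
from rig import cams
M={n:cams.camera_model(n) for n in("scene","side")}
def ray(n,p):
    m=M[n];u=cv2.undistortPoints(np.array([[p]],float),m["intrinsics"],np.array([m["k1"],0,0,0,0.]))[0,0]
    return -m["R"].T@m["t"], m["R"].T@np.r_[u,1]
def onz(n,p,z):
    c,d=ray(n,p);return c+d*(z-c[2])/d[2]
def tri(a,b):
    (c1,d1),(c2,d2)=ray("scene",a),ray("side",b)
    s=np.linalg.lstsq(np.c_[d1,-d2],c2-c1,rcond=None)[0]
    p,q=c1+s[0]*d1,c2+s[1]*d2
    return (p+q)/2,np.linalg.norm(p-q)
def proj(n,X):
    m=M[n];return cv2.projectPoints(np.array([X],float),cv2.Rodrigues(m["R"])[0],m["t"],m["intrinsics"],np.array([m["k1"],0,0,0,0.]))[0].ravel()
E
python3 - <<'E'
from h import *
np.set_printoptions(precision=3,suppress=True)
P=dict(tub=((296,161.6),(273.8,173.8),.16),jar=((317.4,202.2),(308,206.4),.115),cap=((265.2,238),(275,244.6),.12),
tin=((253.6,220),(244.2,238.8),.03),mug=((211.2,266.8),(222.8,285.6),.073),boxBL=((339,151),(317,154),.15),boxBR=((432,146),(413,145),.15),
pink=((330,141.5),(297.5,154.5),.16))
for k,(a,b,z) in P.items(): print(k,onz("scene",a,z),onz("side",b,z),*tri(a,b))
E
```

```text
tub [ 0.639 -0.165  0.16 ] [ 0.635 -0.156  0.16 ] [ 0.649 -0.175  0.15 ] 0.0025180925308748176
jar [ 0.487 -0.115  0.115] [ 0.487 -0.107  0.115] [ 0.498 -0.126  0.103] 0.0006596120104971499
cap [0.459 0.11  0.12 ] [0.456 0.113 0.12 ] [0.46  0.109 0.118] 0.002465366916780277
tin [0.623 0.02  0.03 ] [0.619 0.024 0.03 ] [0.627 0.016 0.024] 0.002529329942104166
mug [0.503 0.261 0.073] [0.504 0.264 0.073] [0.51  0.256 0.065] 0.0007660670095530132
boxBL [ 0.608 -0.328  0.15 ] [ 0.609 -0.381  0.15 ] [ 0.541 -0.25   0.213] 0.0013204982124048884
boxBR [ 0.433 -0.594  0.15 ] [ 0.364 -0.632  0.15 ] [ 0.315 -0.407  0.257] 0.04200552607680644
pink [ 0.657 -0.335  0.16 ] [ 0.65  -0.322  0.16 ] [ 0.666 -0.347  0.149] 0.00441364917365635
```

Heights and residuals fit: two-ray z is within about 1 cm, and the known-height fixes agree within about 9 mm. Working values are tub (0.637,-0.161), jar (0.487,-0.111), button (0.458,0.111), tin (0.621,0.022) and mug (0.503,0.262). I'll shut the hand, rise above the wooden box and head for the tub.

```bash
python3 -m inch '[[[0,0,5,0,0,0,0],[0,0,5,0,0,0,0],[0,0,5,0,0,0,0],[0,0,5,0,0,0,0],[0,0,0,0,0,0,0],[4,3,0,0,0,0,0],[4,3,0,0,0,0,0],[0,0,0,0,0,0,0]]]' 20; python3 -c "
from rig import arm;from scipy.spatial.transform import Rotation as R
s=arm.read_state();print(s['q'],s['eef_pos'],s['finger_gap'],R.from_rotvec(s['ee_rot']).as_matrix())"
```

```text
time: 1.1
eef_pos: [0.2374, -0.5428, 0.4307]
ee_rot: [2.088, 0.27, -2.084]
ft_force: [0.4, 0.3, -0.0]
finger_gap: 0.0001
[ 1.27848806  0.37943369 -0.26950584  1.17513957  0.09628699  1.60063211
 -0.28539644] [ 0.23736488 -0.54284218  0.43066822] 0.0001286556283051981 [[ 0.00151634  0.25255241 -0.96758203]
 [ 0.00239418 -0.96758128 -0.25254847]
 [-0.99999598 -0.00193362 -0.00207184]]
```

```bash
python3 -m inch '[[[4.4,4.2,0,0,0,0,0],[4.4,4.2,0,0,0,0,0],[4.4,4.2,0,0,0,0,0],[4.4,4.2,0,0,0,0,0],[4.4,4.2,0,0,0,0,0],[4.4,4.2,0,0,0,0,0],[4.4,4.2,0,0,0,0,0],[4.4,4.3,0,0,0,0,0],[4.4,4.3,0,0,0,0,0],[0,0,0,0,0,0,0]]]'; python3 - <<'E'
from h import *
from rig import arm
s=arm.read_state();print(s['q'],s['eef_pos'])
m=cams.camera_model("wrist");print(m)
cv2.imwrite("pics/w1.png",cams.read_camera("wrist")[:,:,::-1])
E
```

```text
time: 2.35
eef_pos: [0.6317, -0.1609, 0.4281]
ee_rot: [2.084, 0.273, -2.09]
ft_force: [0.6, -0.5, 0.2]
finger_gap: 0.0
[ 0.41457716  0.50769964 -0.41716262  0.98796628  0.19578243  1.68461939
 -1.2480532 ] [ 0.6316804  -0.16086938  0.42812412]
{'intrinsics': array([[291.2766966 ,   0.        , 273.60576157],
       [  0.        , 291.2766966 , 207.97724485],
       [  0.        ,   0.        ,   1.        ]]), 'k1': -0.05839543134403133, 'mount': array([[-1.21641261e-04, -2.77017699e-01,  9.60864808e-01,
        -1.42371388e-01],
       [ 9.99999761e-01,  6.20095333e-04,  3.05369300e-04,
        -1.22156447e-04],
       [-6.80420484e-04,  9.60864616e-01,  2.77017557e-01,
        -7.01212898e-02],
       [ 0.00000000e+00,  0.00000000e+00,  0.00000000e+00,
         1.00000000e+00]])}
```

View pics/w1.png

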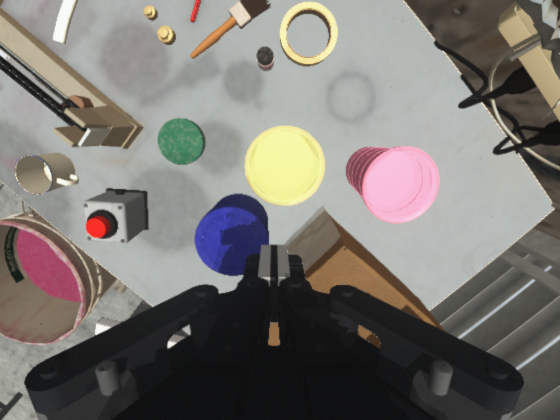

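The wrist view shows the yellow-orange rim centred at (285,165), the blue lid at (232,241), the red cap at (98,226), the tin at (181,141) and the pink tub at (400,184). I'll compute positions from these as a cross-check.

```bash
python3 - <<'E'
from h import *
from scipy.spatial.transform import Rotation
from rig import arm
np.set_printoptions(precision=3,suppress=True)
s=arm.read_state();T=np.eye(4);T[:3,:3]=Rotation.from_rotvec(s['ee_rot']).as_matrix();T[:3,3]=s['eef_pos']
m=cams.camera_model("wrist");T=T@m["mount"]
def on(p,z):
    u=cv2.undistortPoints(np.array([[p]],float),m["intrinsics"],np.array([m["k1"],0,0,0,0.]))[0,0]
    d=T[:3,:3]@np.r_[u,1];return T[:3,3]+d*(z-T[2,3])/d[2]
for n,p,z in(("tub",(285,165),.16),("tubL",(245,165),.16),("tubR",(325.5,165),.16),("jar",(232,240),.115),("cap",(98,226),.12),("tin",(181,141),.03),("mug",(42,174),.073)):print(n,on(p,z))
E
```

```text
tub [ 0.648 -0.176  0.16 ]
tubL [ 0.634 -0.121  0.16 ]
tubR [ 0.662 -0.231  0.16 ]
jar [ 0.498 -0.125  0.115]
cap [0.467 0.1   0.12 ]
tin [0.627 0.011 0.03 ]
mug [0.515 0.237 0.073]
```

The sources differ by 1–1.5 cm. The wrist fixes agree with the two-ray x and y, and the rim diameter checks at 114 mm. That is fine for pointing, but the button needs a closer look. I'll go down to above the tub and check from outside.

```bash
python3 -m inch '[[[0.5,-0.5,-4.5,0,0,0,0],[0.4,-0.5,-4.5,0,0,0,0],[0.3,0,-4.5,0,0,0,0],[0,0,-4.5,0,0,0,0],[0,0,-3.5,0,0,0,0],[0,0,0,0,0,0,0],[0,0,0,0,0,0,0]]]'; python3 - <<'E'
from h import *
from rig import arm
s=arm.read_state();p=s['eef_pos'];print(p,s['q'])
L=[]
for n in("scene","side"):
    im=cams.read_camera(n)[:,:,::-1].copy();u=proj(n,p);print(n,u)
    x,y=(u-[50,60]).astype(int)
    c=cv2.resize(im[y:y+120,x:x+100],None,fx=4,fy=4,interpolation=cv2.INTER_CUBIC)
    v=((u-[x,y])*4+1.5).astype(int);cv2.drawMarker(c,tuple(int(i) for i in v),(255,0,255),0,12,1)
    L.append(c)
cv2.imwrite("pics/c2.png",np.hstack(L))
E
```

```text
time: 3.28
eef_pos: [0.6415, -0.1773, 0.2178]
ee_rot: [2.092, 0.257, -2.089]
ft_force: [-0.4, 0.8, -0.1]
finger_gap: 0.0003
[ 0.641475   -0.17731996  0.21779105] [ 0.45655854  0.59521279 -0.39984406  1.4023084   0.23806092  1.18984406
 -1.29437997]
scene [299.24843695 144.26750533]
side [275.87636875 153.25880701]
```

View pics/c2.png

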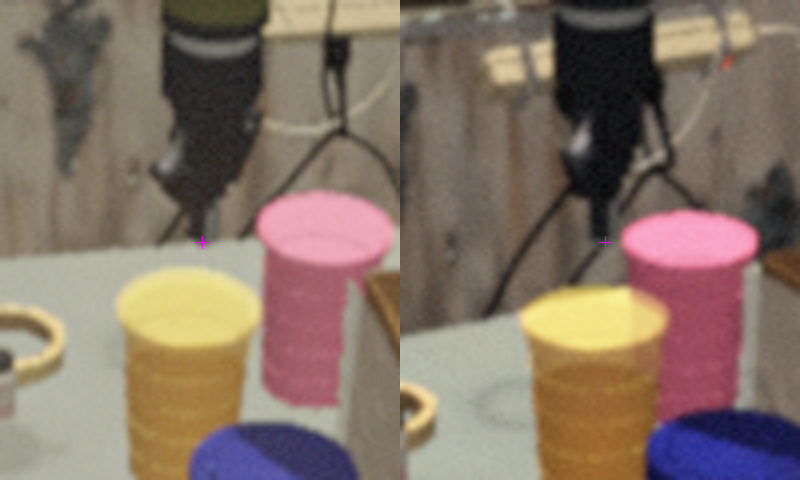

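The fingertip projects within about 1 px of where the state puts it, so cameras and arm agree. The tip is over the rim. I'll go down to about 20 mm of air and hold for over 2 s.

```bash
python3 -m inch '[[[0.2,0.6,-1.8,0,0,0,0],[0,0,-1.8,0,0,0,0],[0,0,0,0,0,0,0],[0,0,0,0,0,0,0],[0,0,0,0,0,0,0],[0,0,0,0,0,0,0],[0,0,0,0,0,0,0],[0,0,0,0,0,0,0],[0,0,0,0,0,0,0],[0,0,0,0,0,0,0]]]'
python3 -m inch '[[[0,0,0,0,0,0,0],[0,0,0,0,0,0,0],[0,0,0,0,0,0,0],[0,0,0,0,0,0,0],[0,0,0,0,0,0,0],[0,0,0,0,0,0,0],[0,0,0,0,0,0,0],[0,0,0,0,0,0,0],[0,0,0,0,0,0,0],[0,0,0,0,0,0,0]]]'; python3 - <<'E'
from h import *
im=[cams.read_camera(n)[:,:,::-1] for n in("side","wrist")]
cv2.imwrite("pics/c3.png",np.hstack([cv2.resize(im[0][110:250,225:325],None,fx=3,fy=3,interpolation=cv2.INTER_CUBIC),im[1][:,30:500]]))
E
```

```text
time: 4.62
eef_pos: [0.6433, -0.1699, 0.1803]
ee_rot: [2.09, 0.26, -2.09]
ft_force: [0.4, 0.4, 0.7]
finger_gap: 0.0
time: 5.88
eef_pos: [0.6432, -0.1699, 0.1803]
ee_rot: [2.09, 0.26, -2.09]
ft_force: [-1.0, 0.9, 0.1]
finger_gap: -0.0001
```

View pics/c3.png

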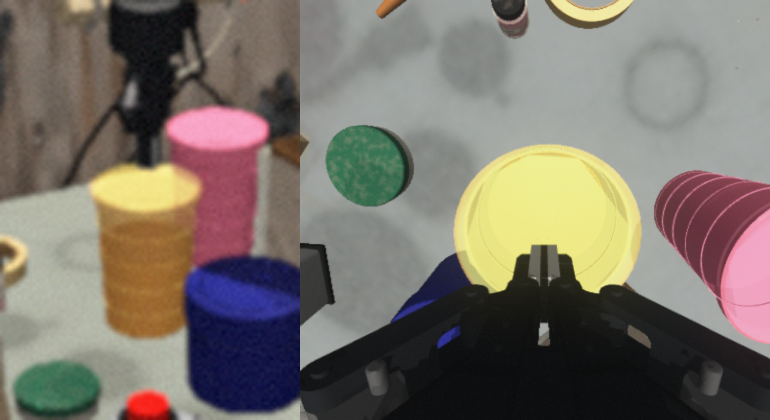

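The tip stands over the rim circle with about 20 mm of air in the side view, as computed, and nothing is touching. I'll hold a little longer, then rise and go to the jar at about (0.493,-0.118).

```bash
python3 -m inch '[[[0,0,0,0,0,0,0],[0,0,0,0,0,0,0],[0,0,0,0,0,0,0],[0,0,4,0,0,0,0],[0,0,4,0,0,0,0],[-5,1.7,0,0,0,0,0],[-5,1.7,0,0,0,0,0],[-5,1.8,0,0,0,0,0],[0,0,-3,0,0,0,0],[0,0,0,0,0,0,0]]]'
python3 -m inch '[[[0,0,-3,0,0,0,0],[0,0,-3,0,0,0,0],[0,0,-3,0,0,0,0],[0,0,0,0,0,0,0],[0,0,0,0,0,0,0],[0,0,0,0,0,0,0],[0,0,0,0,0,0,0],[0,0,0,0,0,0,0],[0,0,0,0,0,0,0],[0,0,0,0,0,0,0]]]'; python3 - <<'E'
from h import *
from rig import arm
p=arm.read_state()["eef_pos"];print(p)
for n in("scene","side"):print(n,proj(n,p))
im=[cams.read_camera(n)[:,:,::-1] for n in("side","wrist")]
cv2.imwrite("pics/c4.png",np.hstack([cv2.resize(im[0][130:270,245:345],None,fx=3,fy=3,interpolation=cv2.INTER_CUBIC),im[1][:,:480]]))
E
```

```text
time: 7.22
eef_pos: [0.492, -0.1179, 0.2295]
ee_rot: [2.087, 0.261, -2.092]
ft_force: [0.3, -0.4, 0.2]
finger_gap: 0.0
time: 8.48
eef_pos: [0.4932, -0.1179, 0.1403]
ee_rot: [2.09, 0.26, -2.09]
ft_force: [-0.5, 0.8, 0.2]
finger_gap: -0.0
[ 0.49321766 -0.11790208  0.14029346]
scene [317.34626877 194.06407801]
side [308.26002717 196.45773395]
```

View pics/c4.png

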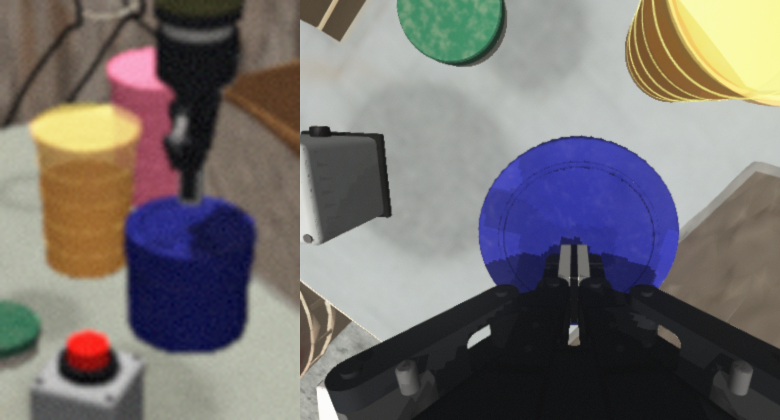

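The tip is over the lid's middle with about 25 mm of air and no contact. I'll hold longer, then rise high and stop short above the button at about (0.462,0.105).

```bash
python3 -m inch '[[[0,0,0,0,0,0,0],[0,0,0,0,0,0,0],[0,0,0,0,0,0,0],[0,0,0,0,0,0,0],[0,0,0,0,0,0,0],[0,0,0,0,0,0,0],[0,0,0,0,0,0,0],[0,0,0,0,0,0,0],[0,0,0,0,0,0,0],[0,0,0,0,0,0,0]]]'
python3 -m inch '[[[0,0,0,0,0,0,0],[0,0,0,0,0,0,0],[0,0,0,0,0,0,0],[0,0,4,0,0,0,0],[0,0,4,0,0,0,0],[0,0,4,0,0,0,0],[-1,4.5,0,0,0,0,0],[-1,4.5,0,0,0,0,0],[-1,4.5,0,0,0,0,0],[0,4.5,0,0,0,0,0]]]'
python3 -m inch '[[[0,4.3,0,0,0,0,0],[0,0,-4,0,0,0,0],[0,0,-4,0,0,0,0],[0,0,0,0,0,0,0],[0,0,0,0,0,0,0]]]'
python3 - <<'E'
from h import *
from rig import arm
s=arm.read_state();p=s["eef_pos"];print(p,s["q"])
L=[]
for n in("scene","side"):
    u=proj(n,p);im=cams.read_camera(n)[:,:,::-1];x,y=(u-[30,40]).astype(int)
    L.append(cv2.resize(im[y:y+84,x:x+36+20],(280,420),interpolation=cv2.INTER_CUBIC));print(n,u,x,y)
L.append(cv2.resize(cams.read_camera("wrist")[200:320,180:360,::-1],(240,160)))
L[2]=np.vstack([L[2],np.zeros((260,240,3),np.uint8)])
cv2.imwrite("pics/c5.png",np.hstack(L))
cv2.imwrite("pics/w5.png",cams.read_camera("wrist")[:,:,::-1])
E
```

```text
time: 9.82
eef_pos: [0.4933, -0.1179, 0.1403]
ee_rot: [2.09, 0.26, -2.09]
ft_force: [-0.1, -0.7, 0.3]
finger_gap: 0.0003
time: 11.08
eef_pos: [0.4625, 0.0633, 0.2606]
ee_rot: [2.09, 0.259, -2.089]
ft_force: [1.2, -1.0, 0.0]
finger_gap: 0.0004
time: 11.7
eef_pos: [0.4639, 0.1054, 0.1814]
ee_rot: [2.091, 0.261, -2.089]
ft_force: [0.9, -0.1, 0.7]
finger_gap: -0.0
[0.4638993  0.10539454 0.18144971] [ 0.11218947  0.35914388 -0.52704084  1.95297167  0.23008886  0.88674104
 -1.85645926]
scene [265.66677698 218.9534973 ] 235 178
side [274.04433593 221.1023416 ] 244 181
```

View pics/c5.png

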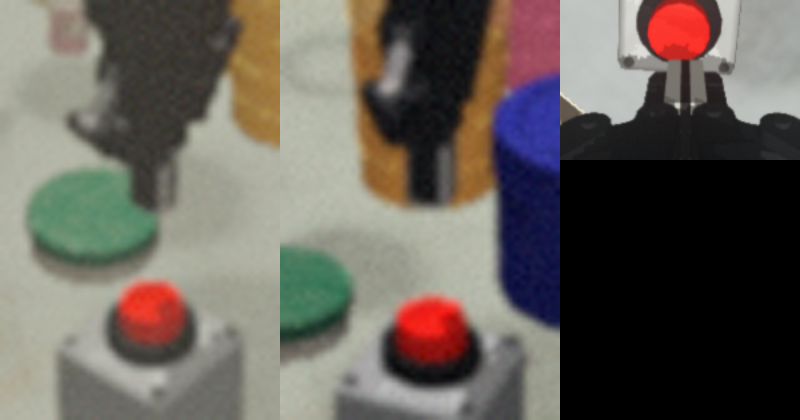

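View pics/w5.png

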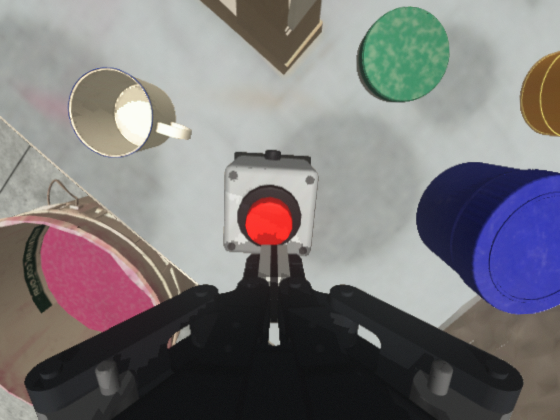

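The wrist view shows the red cap centred at about (270,220) on the box, just ahead of the tip. I'll compute its position from that.

```bash
python3 - <<'E'
from h import *
from scipy.spatial.transform import Rotation
from rig import arm
np.set_printoptions(precision=4,suppress=True)
s=arm.read_state();T=np.eye(4);T[:3,:3]=Rotation.from_rotvec(s['ee_rot']).as_matrix();T[:3,3]=s['eef_pos']
m=cams.camera_model("wrist");T=T@m["mount"];print(T[:3,3])
def on(p,z):
    u=cv2.undistortPoints(np.array([[p]],float),m["intrinsics"],np.array([m["k1"],0,0,0,0.]))[0,0]
    d=T[:3,:3]@np.r_[u,1];return T[:3,3]+d*(z-T[2,3])/d[2]
im=cv2.imread("pics/w5.png").astype(int)
r=(im[...,2]>150)&(im[...,1]<90)&(im[...,0]<90);r[:,:230]=0;r[:,310:]=0
ys,xs=np.nonzero(r);print(xs.min(),xs.max(),ys.min(),ys.max())
# hull edge points -> on cap top plane; fit circle with the rows where red is not cut off
c=max(cv2.findContours(r.astype(np.uint8),0,1)[0],key=len)[:,0]
c=c[c[:,1]<235];w=np.array([on(p,.12)[:2] for p in c])
A=np.c_[2*w,np.ones(len(w))];sol=np.linalg.lstsq(A,(w**2).sum(1),rcond=None)[0]
print("circle",sol[:2],"r",np.sqrt(sol[2]+sol[:2]@sol[:2]))
q=[(232,174),(310,180),(231,246),(312,247)]
print("box screws",np.mean([on(p,.092) for p in q],0))
for n,sh in (("scene",.12),("side",.12)):
    im=cams.read_camera(n).astype(int);r=(im[...,0]>150)&(im[...,1]<90)&(im[...,2]<90);r[:200]=0;r[280:]=0;r[:,:240]=0;r[:,300:]=0
    ys,xs=np.nonzero(r);print(n,xs.mean(),ys.mean(),ys.min(),ys.max(),"mid-cap",onz(n,(xs.mean(),ys.mean()),.115))
E
```

```text
[0.5317 0.1224 0.3241]
245 291 198 244
circle [0.4639 0.109 ] r 0.017074456397212497
box screws [0.4627 0.1068 0.092 ]
scene 264.7551020408163 239.3877551020408 235 244 mid-cap [0.46   0.1112 0.115 ]
side 273.6236559139785 244.93548387096774 241 249 mid-cap [0.4623 0.1101 0.115 ]
```

All estimates agree to about 3 mm: (0.4625,0.1085), with a circle radius of 17 mm against 18 given. I'll centre and go down to just above the cap.

```bash
python3 -m inch '[[[-0.1,0.3,-2,0,0,0,0],[0,0,-2,0,0,0,0],[0,0,-1,0,0,0,0],[0,0,-0.6,0,0,0,0],[0,0,0,0,0,0,0],[0,0,0,0,0,0,0]]]'
```

```text
time: 12.75
eef_pos: [0.4626, 0.1082, 0.1248]
ee_rot: [2.091, 0.26, -2.089]
ft_force: [-0.5, 0.1, 0.1]
finger_gap: -0.0002
```

```bash
python3 -m inch '[[[0,0,-0.3,0,0,0,0],[0,0,-0.3,0,0,0,0],[0,0,-0.3,0,0,0,0],[0,0,-0.3,0,0,0,0],[0,0,0,0,0,0,0],[0,0,0,0,0,0,0]]]'
```

```text
time: 13.5
eef_pos: [0.4625, 0.1081, 0.1124]
ee_rot: [2.09, 0.26, -2.089]
ft_force: [0.9, -0.5, 4.6]
finger_gap: 0.0004
```

The force of 4.6 N matches about 7.6 mm of travel. I'll go 1.4 mm deeper.

```bash
python3 -m inch '[[[0,0,-0.14,0,0,0,0],[0,0,0,0,0,0,0],[0,0,0,0,0,0,0],[0,0,0,0,0,0,0],[0,0,0,0,0,0,0]]]'
```

```text
time: 14.12
eef_pos: [0.4625, 0.1081, 0.111]
ee_rot: [2.09, 0.26, -2.089]
ft_force: [1.3, -1.2, 4.1]
finger_gap: -0.0
```

The tip is 9 mm down at about 5 N (given sensor noise). Now straight up and clear.

```bash
python3 -m inch '[[[0,0,0.5,0,0,0,0],[0,0,1,0,0,0,0],[0,0,4,0,0,0,0],[0,0,5,0,0,0,0],[0,0,5,0,0,0,0],[0,0,4,0,0,0,0],[0,-4,0,0,0,0,0],[0,-4,0,0,0,0,0],[0,0,0,0,0,0,0],[0,0,0,0,0,0,0]]]'; python3 - <<'E'
from rig import cams
import cv2
cv2.imwrite("pics/end.png",cams.read_camera("scene")[:,:,::-1])
E
```

```text
time: 15.38
eef_pos: [0.4616, 0.0288, 0.3059]
ee_rot: [2.089, 0.261, -2.091]
ft_force: [-0.2, 0.7, 0.6]
finger_gap: -0.0001
```

View pics/end.png

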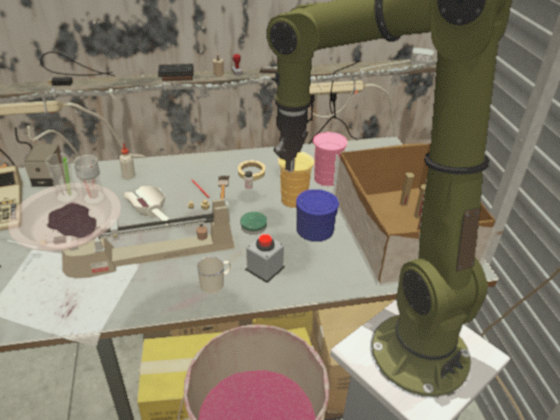

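Nothing has moved: the tub is at (296,165), the jar at (317,205), the tin at (253,220) and the mug at (210,275). The cap is back up at (265,240) and the hand is clear.

```bash
python3 -c "
from rig import order;print(order.finish_job())"
```

```text
the job is handed in; nothing more can be done
None
```

The job is done and handed in at about 15.4 s. I pointed at the orange tub, then the blue jar, then pressed the red button and moved clear.

- **Tub:** the closed fingertips stood over its middle for about 2.5 s, with about 20 mm of air and no contact.
- **Jar:** I did the same for about 2.5 s, with about 25 mm of air and no contact.
- **Button:** I pressed it about 9 mm down. The force read 4–5 N, where about 5 N was expected; the sensor noise is about 1 N. I then rose straight up and moved the hand aside.

**Last checks:** the final picture shows all four containers where they were and the button back up. The hand is about 0.3 m above the table, shut and touching nothing, and the wrist force is back to its noise level.

**Disagreement:** the fixed cameras and the first wrist view differed by 10–15 mm on the tub and jar centres. I used the mean, which is inside the 30 mm allowed. For the button, the closer views agreed to about 3 mm.

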